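# Pin up the two-plate cell stack and lock it under the retaining bar

## Robot

A 6-joint arm with a two-finger parallel gripper is mounted at the origin on a cart in front of the work surface, level with it; the furniture and walls round the work are solid. World frame = base frame: x ahead of the robot, y to its left, z up, the work surface at z = 0. Lengths are in m, angles in rad, forces in N, time in s.
With the tool pointing down it reaches from about 0.35 to 0.775 m from the base axis. Payload 7.3 kg.
Tool frame: the origin (TCP) lies midway between the tips of the shut fingers; the grasp point (between the pads) lies 19 mm behind it (robot.grip_depth is the z of the grasp point in the tool frame, in m); z points along the fingers, y is the line along which they close (so a half turn about z gives the same grasp; the last joint's range is limited). The gripper opens to 92 mm and grips with 3 to 60 N. Pads are 19 mm wide; open, the fingers measure 130 mm over their backs; the gripper's body (75 mm by 190 mm) begins 47 mm behind the grasp point.
Start: joints at [-1.432, 0.342, 1.524, -0, 1.275, -0.146], TCP at [0.148, -0.504, 0.227] pointing down, gripper open.
Joint ranges: [-2.53, 2.53], [-0.77, 2.02], [0.04, 2.7], [-1, 4.14], [0.28, 2.66], [-3.11, 3.11]. Speed limits (rad/s): [2.57, 2.57, 3.14, 3.14, 3.14, 3.14].

## Interface

Orientations are given as [roll, pitch, yaw] about the fixed x, y, z axes, in that order (R = Rz(yaw) Ry(pitch) Rx(roll)).
In Python, from cell import robot, viewer gives the robot as it stands.
- The arm moves only by the tool step_arm, never from a script. Its argument "increments" is a list of rows, each an object with "delta_pos": the shift along the tool's x, y, z in cm, a list of three; "dr": the turn, a rotation vector about the tool's x, y, z in degrees, a list of three; "fingers": the closure, from -1 (fully open) to 1 (shut), so that 0 is half open. In form: [{"delta_pos": [tx, ty, tz], "dr": [wx, wy, wz], "fingers": fingers}, ...]. A call has exactly 5 rows; each row is the pose to reach, as a shift and turn from the pose commanded when the call began, along the tool's axes at that moment; what a row does not reach only later rows make up. A row lasts 1/8 s, in which the tool goes at most 62.5 mm and 10.7 degrees, less where a joint would pass 70% of its speed; a pose out of reach is approached as far as the arm can. A call with a gripper value outside its range is refused whole. The fingers move at their own pace and stop on an object; "newtons" is the grip in N (left out, the last holds). Time passes only in rows, so rows that repeat a pose let the fingers close, or fill a call up. It gives the time, the measured TCP pose, the force, the opening and the grip force at its end, in the units of the state.
- robot.observe(): the state, without advancing time (a new reading comes with each control period).
- viewer.read_camera(name): name is "scene" or "top" or "wrist"; returns the picture (420x560x3 uint8, red, green, blue); there is no depth.
- viewer.camera_params(name): a dict with "K" (3x3 intrinsics, pixels), "k1" (the pictures are not rectified: a ray, as slopes to the right and down, at radius r is drawn at 1 + k1 r^2 times it, then the intrinsics apply), "T" (4x4, takes a point from camera to world coordinates). Camera axes: x right, y down, z forward; pixel columns grow to the right and rows downward; lengths in m; the calibration is good to about 2 mm. A picture is of the moment at which its call begins: read the wrist's pose just before it. camera_params takes no time and is no camera call; for the wrist camera it gives the pose at the moment of the call.
- robot.hand_in(): hands the job in; it is judged then, once.
The state is a dict: "time": time; "qpos": joint angles; "qvel": joint speeds; "joint_efforts": joint torques, N m; "tool_pos": TCP position; "tool_rot": TCP orientation; "contact_force": force on the tool from outside, world axes, zero at the start; "torque": the same for the moment, N m; "opening": finger opening in m; "grip_force": force on a finger pad.
Only numpy, scipy, OpenCV 4.12 (cv2) and the standard library are available. Lean on these libraries where they do the work, as an engineer would, in place of code of your own. Each camera call takes 0.05 s, during which the arm holds its last target. There are 200 camera calls.

## Task

Assemble the cell on the grey fixture block: lay the blue spacer plate on the block, then the dark cover plate on the spacer, both with edges flush with the block and holes lined up over its hole. Take the red-headed pin from its stand and pass it down through both plates into the block until its collar sits on the cover, then swing the yellow retaining bar fully in over the pin's head. Leave the beaker, the masking tape and the timer where they are.

Things in the scene. Friction and masses are not known exactly. Their poses are not given: they have to be found in the camera images.
- fixture: Fixed assembly fixture. Origin on the bench under the centre of its grey block, z up. Block 120 mm (x) by 50 mm (y), flat top 30 mm above the bench, hole at x = +30 mm, y = 0. Aluminium foot board 8 mm thick, 86 mm wide, from x = -90 to +160 mm. Steel post, 22 mm diameter, at x = +130 mm, y = 0, carries the yellow bar.
- fixture_hole (a point): Centre of the mouth of the hole in the grey block, at the block's top face (30 mm above the bench). The hole is round, vertical, 20 mm in diameter, 22 mm deep.
- spacer: Loose blue plastic plate 120 x 50 x 18 mm, 0.16 kg, lying flat, thin black gasket outline on top. Origin: centre of its underside; x along its length, z up. Round 20 mm through hole at x = +30 mm, y = 0: same outline and hole place as the grey block, so with x axes pointing the same way and holes in line its edges are flush with the block's.
- spacer_hole (a point): Centre of the spacer's hole at its underside.
- cover: Loose dark steel-coloured plate 120 x 50 x 18 mm, about 0.16 kg, lying flat, with a green glass window on its upper face. Origin, axes and the 20 mm through hole (x = +30 mm) as on the spacer.
- cover_hole (a point): Centre of the cover's hole at its underside.
- stand: Fixed grey plastic stand 54 x 54 x 65 mm in which the pin waits. Origin: centre of its underside. A 20 mm vertical hole passes through its middle; the pin's collar rests on its top, 65 mm above the bench.
- pin: Loose pin, upright in the stand, 0.14 kg. Origin: centre of the collar's underside; z up. Below: steel shaft 16 mm diameter, 56 mm long, last 13 mm tapered to 6 mm. Above: collar 34 mm diameter, 6 mm thick, then a round red head 26 mm diameter, from 6 to 42 mm above the origin. When home the collar lies on the cover, 66 mm above the bench, the shaft 20 mm deep in the block.
- pin_tip (a point): Lower end of the pin, 56 mm below its origin.
- bar (a joint): Yellow retaining bar, 24 mm wide, 12 mm thick, reaching 127 mm from the post; underside 113 mm above the bench. 0 rad: fully in at its stop, over the block's hole, pointing along the fixture's -x. Grows anticlockwise from above as it swings out (1.57: fixture's -y); stop at 2.0. Stays where left (0.05 N m friction). Clears a home pin's head by 5 mm; a raised pin blocks it.
- bar_grip (a point): On the bar's upright black handle, 2 mm below its top. The handle is a round post, 16 mm in diameter, 38 mm tall, standing on the bar's upper face 60 mm from the pivot axis (from 125 to 163 mm above the bench); push it sideways or pinch it from above.
- bar_pivot (a point): On the bar's turning axis (vertical), at the height of the bar's underside, 113 mm above the bench.
- beaker: Bystander: small clear glass beaker, 58 mm wide, 70 mm tall. Origin: centre of its underside.
- masking_tape: Bystander: roll of tan masking tape lying flat, 96 mm wide, 25 mm tall. Origin: centre of its underside.
- timer: Bystander: small grey bench timer, 58 x 58 x 18 mm. Origin: centre of its underside.
Mind the look-alikes: they are no part of the job. What is meant by the pin is not brown, and is the smaller of those in its own colour. Leave any orange or pink look-alike of the cover alone.

How it is judged:
On the way, in this order (a step that is already met when the one before it is completed fails the run):
1. the spacer lies flat on the block, square with it, its hole over the block's hole (horizontal distance between spacer_hole and fixture_hole below 0.009 m and angle between the x axis of spacer and the x axis of fixture, either way round below 0.2 rad and angle between spacer's own z axis and vertical below 0.06 rad and z of spacer_hole in the frame of fixture_hole below 0.004 m), for 0.2 s.
2. the cover lies flat on the spacer, its hole over the others (horizontal distance between cover_hole and fixture_hole below 0.009 m and angle between the x axis of cover and the x axis of fixture, either way round below 0.2 rad and angle between cover's own z axis and vertical below 0.06 rad and z of cover_hole in the frame of spacer_hole between 0.014 and 0.022 m), for 0.2 s.
3. the pin is home through both plates and the block (horizontal distance between pin_tip and fixture_hole below 0.006 m and z of pin_tip in the frame of fixture_hole below -0.0165 m and angle between pin's own z axis and vertical below 0.08 rad), for 0.2 s.
At the end, for the whole second after the job is handed in: Spacer flat on the block, cover flat on the spacer, turned as the block (within 0.17 rad), holes within 6 mm of the block's hole; pin upright through both, collar within 3.5 mm of home; bar within 0.12 rad of fully in; bystanders within 30 mm of their starts; all at rest (all of step 3 and horizontal distance between each of spacer_hole, cover_hole and fixture_hole below 0.006 m and angle between the x axis of each of spacer, cover and the x axis of fixture, either way round below 0.17 rad and z of spacer_hole in the frame of fixture_hole below 0.003 m and x of spacer in the frame of fixture between -0.02 and 0.02 m and x of cover in the frame of fixture between -0.02 and 0.02 m and z of cover_hole in the frame of fixture_hole between 0.015 and 0.021 m and value of joint bar below 0.12 rad and linear speed of pin below 0.02 m/s); the robot touches nothing.
It fails at once if the beaker is pushed more than 30 mm (distance of beaker from where it was at the start of the episode above 0.03 m).
It fails at once if the masking tape is pushed more than 30 mm (distance of masking_tape from where it was at the start of the episode above 0.03 m).
It fails at once if the timer is pushed more than 30 mm (distance of timer from where it was at the start of the episode above 0.03 m).
It also fails if it takes over 72 s, if anything falls off the work surface, if the arm or the gripper's body presses on something with over 40 N, if the wrist force passes 120 N, or if a joint passes its speed limit or range.

## Working session

There is one attempt and no reset: what is moved stays moved. The work goes in short steps, Python scripts to look and compute and a tool call to move; the robot and the scene stay as the last step left them, time stands still between calls to the robot, and variables do not carry over. Pictures are saved under pics/ and viewed, at most 10 in all, crops included, and the job is handed in when it is done.

Besides the shell and the picture viewer there is one more tool, called after "Call:" by a JSON object that holds its "op" and its "data", one argument or row to a line. step_arm: Moves the arm, as the interface text tells. Its arguments: {"type":"object","properties":{"increments":{"type":"array"},"newtons":{"type":"number"}},"required":["increments"]}

```bash
mkdir -p pics; ls; cat > h.py <<'E'
import numpy as np, cv2
from cell import robot, viewer
from scipy.spatial.transform import Rotation as R
def shot(n,f):
    P=viewer.camera_params(n); im=viewer.read_camera(n); cv2.imwrite('pics/'+f,im[:,:,::-1]); np.save('pics/'+f+'.npy',im); return im,P
def ray(P,uv):
    K=np.array(P['K']);T=np.array(P['T']);uv=np.atleast_2d(np.array(uv,float))
    # drawn = s*(1+k1 r^2)
    d=np.c_[(uv[:,0]-K[0,2])/K[0,0],(uv[:,1]-K[1,2])/K[1,1]];s=d.copy()
    for _ in range(20): s=d/(1+P['k1']*(s**2).sum(1,keepdims=True))
    return T[:3,3],np.c_[s,np.ones(len(s))]@T[:3,:3].T
def onz(P,uv,z):
    o,d=ray(P,uv); return o+d*((z-o[2])/d[:,2])[:,None]
def proj(P,X):
    K=np.array(P['K']);T=np.array(P['T']);c=(np.atleast_2d(X)-T[:3,3])@T[:3,:3]
    s=c[:,:2]/c[:,2:];s=s*(1+P['k1']*(s**2).sum(1,keepdims=True)); return s*[K[0,0],K[1,1]]+[K[0,2],K[1,2]]
def move(goal,yaw):
    """delta in tool axes (cm) and tool-z turn (deg) to reach TCP goal (pointing down) with finger line at world yaw"""
    s=robot.observe();Rt=R.from_euler('xyz',s['tool_rot']).as_matrix()
    d=Rt.T@(np.array(goal)-s['tool_pos'])*100
    y=Rt[:,1];cur=np.degrees(np.arctan2(y[1],y[0]));t=-(yaw-cur);t=(t+90)%180-90
    print('t',round(s['time'],2),'pos',np.round(s['tool_pos'],4),'cm',np.round(d,2),'turn z',round(t,1),'y-line',round(cur,1),'q6',round(s['qpos'][5],2))
E
python3 - <<'E'
from h import *
for n in('scene','top'):
    im,P=shot(n,n+'0.png');print(n,np.round(P['T'],3).tolist(),np.round(P['K'],1).tolist(),P['k1'])
s=robot.observe();print(s['tool_rot'],robot.grip_depth); move(s['tool_pos'],0)
E
```

```text
pics
scene [[0.494, -0.481, 0.724, -0.301], [-0.87, -0.284, 0.404, -0.533], [0.012, -0.829, -0.559, 0.775], [0.0, 0.0, 0.0, 1.0]] [[402.2, 0.0, 271.3], [0.0, 402.2, 206.5], [0.0, 0.0, 1.0]] -0.03867901466647838
top [[-0.01, -0.984, 0.179, 0.35], [-1.0, 0.01, -0.0, -0.039], [-0.002, -0.179, -0.984, 1.393], [0.0, 0.0, 0.0, 1.0]] [[493.0, 0.0, 270.9], [0.0, 493.0, 215.0], [0.0, 0.0, 1.0]] -0.017714009084847115
[-3.14022942e+00 -1.76320748e-04  2.84830455e-01] -0.0188
t 0.1 pos [ 0.1475 -0.5035  0.2261] cm [0. 0. 0.] turn z -73.7 y-line -73.7 q6 -0.15
```

View pics/scene0.png

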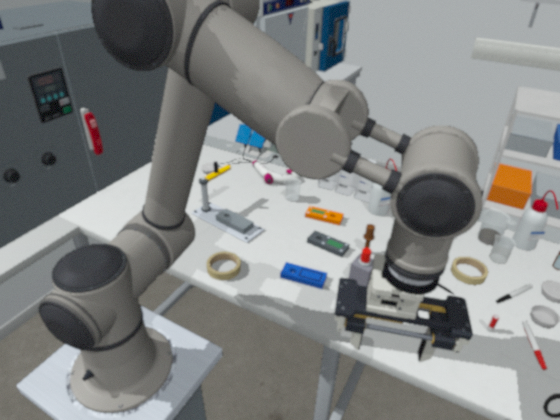

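View pics/top0.png

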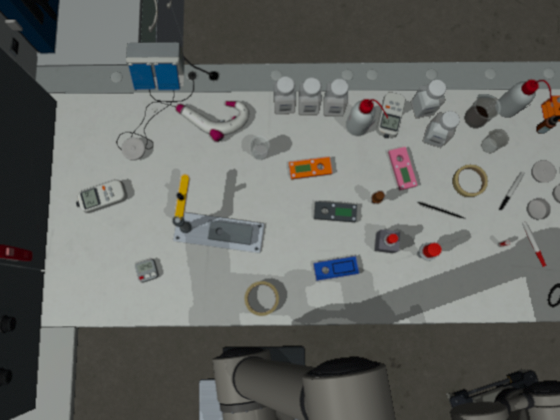

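```bash
python3 - <<'E'
from h import *
im=cv2.imread('pics/top0.png')
a=cv2.resize(im[150:290,160:300],None,fx=2.8,fy=2.8,interpolation=cv2.INTER_CUBIC)
b=cv2.resize(im[150:290,310:450],None,fx=2.8,fy=2.8,interpolation=cv2.INTER_CUBIC)
cv2.imwrite('pics/crop0.png',np.hstack([a,b]))
P=viewer.camera_params('top')
for n,uv,z in[('fix',(220,232),.03),('post',(185,226),.113),('blue',(338,268),.018),('cover',(337,211),.018),('redA',(391,240),.107),('redB',(432,250),.107),('brown',(378,197),.1),('beaker',(261,148),.03),('tape',(263,297),.02),('timer',(147,270),.018)]:
    p=onz(P,uv,z)[0];print(n,np.round(p,3),round(np.hypot(*p[:2]),3))
E
```

```text
fix [0.551 0.103 0.03 ] 0.56
post [0.555 0.187 0.113] 0.586
blue [ 0.448 -0.225  0.018] 0.501
cover [ 0.609 -0.227  0.018] 0.65
redA [ 0.513 -0.355  0.107] 0.624
redB [ 0.486 -0.461  0.107] 0.67
brown [ 0.631 -0.328  0.1  ] 0.711
beaker [ 0.794 -0.013  0.03 ] 0.794
tape [ 0.37  -0.016  0.02 ] 0.371
timer [0.448 0.307 0.018] 0.543
```

View pics/crop0.png

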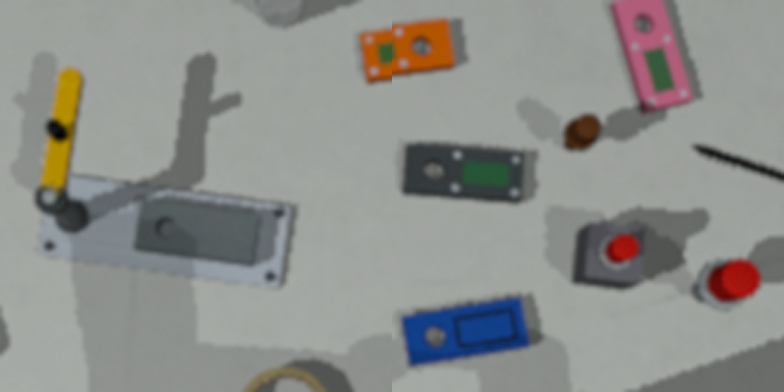

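Candidates: red head in the stand (top 391,240), the larger red-capped bottle (432,250), and the brown pin (378,197). I pick the one in the stand. For the cover: dark (337,211), not orange (311,168) or pink (403,168). The crop confirms both choices. All holes lie to the image left, as on the block, and the bar is swung out at about 1.6 rad.

```bash
cat >> h.py <<'E'
def rect(P,m,z,name,near=None):
    m=cv2.morphologyEx(m.astype(np.uint8),cv2.MORPH_OPEN,np.ones((3,3)))
    cs=[c for c in cv2.findContours(m,cv2.RETR_EXTERNAL,cv2.CHAIN_APPROX_NONE)[0] if cv2.contourArea(c)>60]
    if near is None: c=max(cs,key=cv2.contourArea)
    else: c=min(cs,key=lambda c:np.hypot(*(c.reshape(-1,2).mean(0)-near)))
    w=onz(P,c.reshape(-1,2)+0.0,z)[:,:2]
    (cx,cy),(a,b),an=cv2.minAreaRect((w*1000).astype(np.float32))
    if a<b: a,b,an=b,a,an+90
    print(name,'centre',round(cx),round(cy),'size',round(a),round(b),'long axis deg',round((an+90)%180-90,1));return cx,cy,an
E
python3 - <<'E'
from h import *
im=np.load('pics/top0.png.npy');P=viewer.camera_params('top')
h=cv2.cvtColor(im,cv2.COLOR_RGB2HSV);H,S,V=[h[...,i].astype(int) for i in range(3)]
rect(P,(H>105)&(H<125)&(S>150),.018,'spacer',(338,268))
roi=np.zeros(V.shape,bool);roi[190:235,305:372]=1
rect(P,roi&(V<105),.018,'cover',(337,211))
rect(P,(H<8)&(S>170)&(V>120),.107,'pin head',(391,240))
rect(P,(H>18)&(H<32)&(S>170)&(V>120),.125,'bar',(181,200))
roi[:]=0;roi[212:252,204:258]=1
rect(P,roi&(V<130),.03,'block',(230,235))
print(V[225:240:7,170:270:5])
for n,uv,z in[('blockhole',(160+166/2.8,150+228/2.8),.03),('spacerhole',(310+43/2.8,150+336/2.8),.018),('coverhole',(310+41/2.8,150+170/2.8),.018),('posttop',(160+50/2.8,150+200/2.8),.125),('postbase',(160+72/2.8,150+215/2.8),.015)]: print(n,np.round(onz(P,uv,z)[0],3))
move((.448,-.225,.2),90)
E
```

```text
spacer centre 449 -219 size 117 47 long axis deg -81.5
cover centre 609 -223 size 124 55 long axis deg 84.6
pin head centre 487 -466 size 32 29 long axis deg 89.4
bar centre 601 199 size 42 20 long axis deg -8.8
block centre 564 74 size 155 86 long axis deg 83.9
[[166  95  52  51  49 106 130 150 104  95  95  96  96  96  93  93  96 116
   78 113]
 [165 162 155  75 128 139 139 139  79  68  84  85  96  97  97  97  93 113
  165 138]
 [166 151 160 152 140 141 141 142  99  78  75  76  88  93  96  95  87 112
  163 162]]
blockhole [0.552 0.105 0.03 ]
spacerhole [ 0.443 -0.189  0.018]
coverhole [ 0.61  -0.192  0.018]
posttop [0.566 0.203 0.125]
postbase [0.569 0.202 0.015]
t 0.1 pos [ 0.1475 -0.5035  0.2261] cm [ 36.67 -18.28   2.64] turn z 16.3 y-line -73.7 q6 -0.15
```

```bash
python3 - <<'E'
from h import *
move((.449,-.219,.2),8.5)
E
```

```text
t 0.1 pos [ 0.1475 -0.5035  0.2261] cm [ 36.93 -18.83   2.64] turn z -82.2 y-line -73.7 q6 -0.15
```

Call:
{"op": "step_arm", "data": {
  "increments": [
    {"delta_pos": [6, -3, 0.4], "dr": [0, 0, -10], "fingers": -1},
    {"delta_pos": [11.5, -5.9, 0.9], "dr": [0, 0, -20], "fingers": -1},
    {"delta_pos": [17, -8.7, 1.3], "dr": [0, 0, -30], "fingers": -1},
    {"delta_pos": [22.5, -11.5, 1.7], "dr": [0, 0, -40], "fingers": -1},
    {"delta_pos": [28, -14.3, 2.2], "dr": [0, 0, -50], "fingers": -1}
  ],
  "newtons": 25
}}

```text
time: 0.72
tool_pos: [0.3753, -0.2882, 0.2047]
tool_rot: [3.141, 0.0, 1.163]
contact_force: [1.3, -0.8, 0.1]
opening: 0.0915
grip_force: 0.0
```

```bash
python3 - <<'E'
from h import *
move((.449,-.219,.2),8.5)
E
```

```text
t 0.72 pos [ 0.3753 -0.2882  0.2047] cm [9.28 4.02 0.47] turn z -31.9 y-line -23.4 q6 -0.41
```

Tracking is good.

Call:
{"op": "step_arm", "data": {
  "increments": [
    {"delta_pos": [3, 1.3, 0.2], "dr": [0, 0, -10], "fingers": -1},
    {"delta_pos": [6, 2.6, 0.3], "dr": [0, 0, -20], "fingers": -1},
    {"delta_pos": [9.3, 4.0, 0.5], "dr": [0, 0, -30], "fingers": -1},
    {"delta_pos": [9.3, 4.0, 0.5], "dr": [0, 0, -32], "fingers": -1},
    {"delta_pos": [9.3, 4.0, 0.5], "dr": [0, 0, -32], "fingers": -1}
  ]
}}

```text
time: 1.35
tool_pos: [0.4477, -0.2208, 0.1996]
tool_rot: [-3.141, -0.0, 1.715]
contact_force: [0.2, -0.0, -0.4]
opening: 0.0915
grip_force: 0.0
```

```bash
python3 - <<'E'
from h import *
im,P=shot('wrist','w1.png');print(np.round(P['T'],3).tolist(),np.round(P['K'],1).tolist(),P['k1'])
h=cv2.cvtColor(im,cv2.COLOR_RGB2HSV);H,S,V=[h[...,i].astype(int) for i in range(3)]
rect(P,(H>105)&(H<125)&(S>120),.018,'spacer')
move((.449,-.219,.2),8.5)
E
```

```text
[[0.99, 0.14, 0.036, 0.439], [0.144, -0.956, -0.256, -0.155], [-0.001, 0.258, -0.966, 0.358], [0.0, 0.0, 0.0, 1.0]] [[322.0, 0.0, 279.7], [0.0, 322.0, 214.2], [0.0, 0.0, 1.0]] -0.07649078280457815
spacer centre 449 -221 size 119 49 long axis deg -81.5
t 1.4 pos [ 0.4475 -0.2211  0.1998] cm [ 0.19  0.18 -0.02] turn z -0.3 y-line 8.2 q6 -0.76
```

View pics/w1.png

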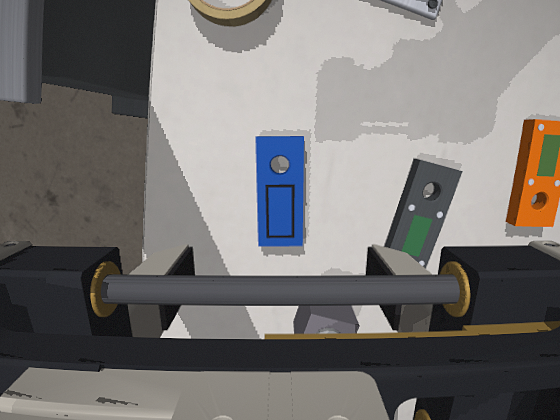

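The wrist view shows the spacer at (280,191), hole at (280,164), and the cover to its right. The measured size, 119 × 49 mm, matches the given one.

Call:
{"op": "step_arm", "data": {
  "increments": [
    {"delta_pos": [0, 0.15, 6], "dr": [0, 0, -0.3], "fingers": -1},
    {"delta_pos": [0, 0.15, 12], "dr": [0, 0, -0.3], "fingers": -1},
    {"delta_pos": [0, 0.15, 17], "dr": [0, 0, -0.3], "fingers": -1},
    {"delta_pos": [0, 0.15, 19.5], "dr": [0, 0, -0.3], "fingers": -1},
    {"delta_pos": [0, 0.15, 19.5], "dr": [0, 0, -0.3], "fingers": 1}
  ]
}}

```text
time: 2.02
tool_pos: [0.4482, -0.2207, 0.0037]
tool_rot: [-3.139, -0.002, 1.719]
contact_force: [0.5, 0.4, -0.4]
opening: 0.0859
grip_force: 0.0
```

Call:
{"op": "step_arm", "data": {
  "increments": [
    {"delta_pos": [0, 0, 0], "dr": [0, 0, 0], "fingers": 1},
    {"delta_pos": [0, 0, 0], "dr": [0, 0, 0], "fingers": 1},
    {"delta_pos": [0, 0, 0], "dr": [0, 0, 0], "fingers": 1},
    {"delta_pos": [0, 0, 0], "dr": [0, 0, 0], "fingers": 1},
    {"delta_pos": [0, 0, 0], "dr": [0, 0, 0], "fingers": 1}
  ]
}}

```text
time: 2.65
tool_pos: [0.4496, -0.2206, 0.0056]
tool_rot: [3.141, 0.001, 1.721]
contact_force: [-2.0, 0.8, 6.7]
opening: 0.0497
grip_force: 25.0
```

Call:
{"op": "step_arm", "data": {
  "increments": [
    {"delta_pos": [0, 0, -5], "dr": [0, 0, 0], "fingers": 1},
    {"delta_pos": [1, 0.7, -10.5], "dr": [0, 0, 2], "fingers": 1},
    {"delta_pos": [4, 2.6, -15.5], "dr": [0, 0, 5], "fingers": 1},
    {"delta_pos": [8, 5.2, -19], "dr": [0, 0, 9], "fingers": 1},
    {"delta_pos": [12, 7.8, -20], "dr": [0, 0, 13], "fingers": 1}
  ]
}}

```text
time: 3.28
tool_pos: [0.5101, -0.0892, 0.2075]
tool_rot: [3.137, 0.001, 1.491]
contact_force: [-0.1, -0.5, -2.3]
opening: 0.05
grip_force: 25.0
```

Call:
{"op": "step_arm", "data": {
  "increments": [
    {"delta_pos": [3, 2.9, 0], "dr": [0, 0, 3.6], "fingers": 1},
    {"delta_pos": [3.5, 3.6, 0], "dr": [0, 0, 3.6], "fingers": 1},
    {"delta_pos": [3.5, 3.6, 0], "dr": [0, 0, 3.6], "fingers": 1},
    {"delta_pos": [3.5, 3.6, 0], "dr": [0, 0, 3.6], "fingers": 1},
    {"delta_pos": [3.5, 3.6, 0], "dr": [0, 0, 3.6], "fingers": 1}
  ]
}}

```text
time: 3.9
tool_pos: [0.5467, -0.0589, 0.2049]
tool_rot: [-3.141, 0.0, 1.43]
contact_force: [0.2, 1.1, -2.6]
opening: 0.0502
grip_force: 25.0
```

```bash
python3 - <<'E'
from h import *
im,P=shot('wrist','w2.png')
move((.548,.075,.1),-8)
Q=[(0.55,.105,.03),(.548,.075,.03),(.567,.2025,.125)]
print(np.round(proj(P,Q)))
E
```

```text
t 3.95 pos [ 0.5468 -0.0588  0.205 ] cm [13.26 -1.76 10.5 ] turn z -0.1 y-line -8.1 q6 -0.11
[[ 257.   26.]
 [ 260.   59.]
 [ 252. -167.]]
```

View pics/w2.png

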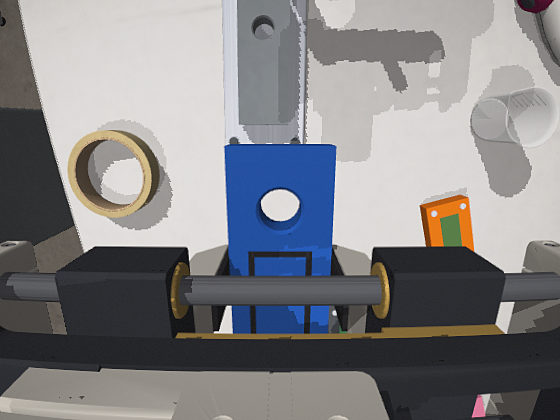

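Block hole at (262,27), block's near edge at row 124, held spacer's hole at (280,204). I measure both in this picture.

```bash
cat >> h.py <<'E'
def hole(im,P,box,z,thr=12,name='hole'):
    u0,v0,u1,v1=box;g=im[v0:v1,u0:u1].astype(int)
    ref=np.median(np.r_[g[0],g[-1],g[:,0],g[:,-1]],axis=0)
    m=(np.abs(g-ref).max(2)>thr).astype(np.uint8);m=cv2.morphologyEx(m,cv2.MORPH_CLOSE,np.ones((3,3)))
    c=max(cv2.findContours(m,cv2.RETR_EXTERNAL,cv2.CHAIN_APPROX_NONE)[0],key=cv2.contourArea)
    w=onz(P,cv2.convexHull(c).reshape(-1,2)+[u0,v0],z)[:,:2]*1000
    (x,y),d,a=cv2.fitEllipse(w.astype(np.float32));print(name,np.round([x,y],1),'dia',np.round(d,1));return np.array([x,y])/1000
E
python3 - <<'E'
from h import *
im=np.load('pics/w2.png.npy');P=viewer.camera_params('wrist')
b=hole(im,P,(246,10,280,46),.03,20,'block')
z=.205-.0055
p=hole(im,P,(252,180,312,236),z+.018,40,'plate top')
print(im[100,225:312:3,0],im[60,225:312:3,0])
h=cv2.cvtColor(im,cv2.COLOR_RGB2HSV);H,S,V=[h[...,i].astype(int) for i in range(3)]
# block edges on several rows
L=[];Rr=[]
for v in range(5,118,4):
    r=im[v,:,0].astype(int);g=np.abs(np.diff(r));
    L.append((228+np.argmax(g[228:250]),v));Rr.append((285+np.argmax(g[285:303]),v))
for n,e in(('L',L),('R',Rr)):
    w=onz(P,np.array(e)+[.5,0],.03)[:,:2];l=cv2.fitLine((w*1000).astype(np.float32),cv2.DIST_HUBER,0,.01,.01).ravel();print(n,np.round(l,3),np.degrees(np.arctan2(l[1],l[0]))%180)
E
```

```text
block [554.6 104. ] dia [21.1 22.1]
plate top [552.2 -28. ] dia [19.7 21.4]
[207 213 216 210 212 131 128 129 129 131 131 130 132 131 132 132 133 136
 116 115 115 117 117 120 118 187 157 156 228] [203 209 211 208 176 126 127 127 127 127 128 127 127 126 130 129 128 131
 111 115 116 115 118 118 116 164 182 111 209]
L [1.45000e-01 9.89000e-01 5.27185e+02 8.55960e+01] 81.63771
R [1.23000e-01 9.92000e-01 5.85855e+02 7.20290e+01] 82.90854
```

Call:
{"op": "step_arm", "data": {
  "increments": [
    {"delta_pos": [2.4, -0.5, 4], "dr": [0, 0, 0], "fingers": 1},
    {"delta_pos": [4.8, -1.0, 8], "dr": [0, 0, 0], "fingers": 1},
    {"delta_pos": [7.1, -1.6, 12.5], "dr": [0, 0, 0], "fingers": 1},
    {"delta_pos": [7.1, -1.6, 12.5], "dr": [0, 0, 0], "fingers": 1},
    {"delta_pos": [7.1, -1.6, 12.5], "dr": [0, 0, 0], "fingers": 1}
  ]
}}

```text
time: 4.58
tool_pos: [0.5424, 0.0137, 0.0811]
tool_rot: [3.139, 0.0, 1.431]
contact_force: [0.9, -0.1, -2.1]
opening: 0.0497
grip_force: 25.0
```

```bash
python3 - <<'E'
from h import *
im,P=shot('wrist','w3.png')
move((.5493,.0735,.1),-7.8)
z=robot.observe()['tool_pos'][2]-.0055
q=proj(P,[(.5546,.104,.03)])[0].round().astype(int);print(q)
b=hole(im,P,(q[0]-28,q[1]-28,q[0]+29,q[1]+29),.03,20,'block')
p=hole(im,P,(252,180,312,236),z+.018,40,'plate top')
u=np.array([np.cos(np.radians(81.9)),np.sin(np.radians(81.9))]);d=b-p;print('rel',d@u,d@[u[1],-u[0]])
E
```

```text
t 4.62 pos [0.5428 0.0135 0.0816] cm [ 6.03 -0.18 -1.84] turn z -0.2 y-line -8.0 q6 0.02
[276  89]
block [555.8 105.4] dia [19.  25.6]
plate top [547.8  44.6] dia [19.8 21.6]
rel 0.06129582733866085 -0.0006306197616814403
```

View pics/w3.png

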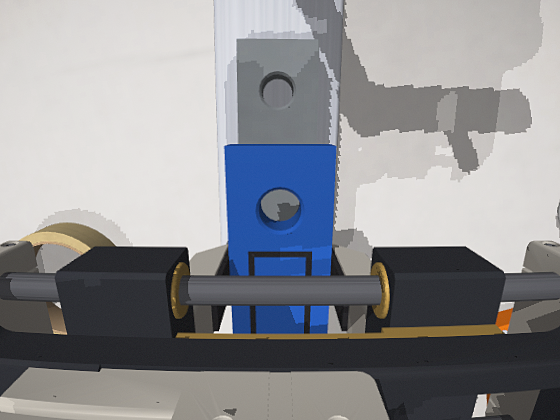

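```bash
python3 - <<'E'
from h import *
im=np.load('pics/w3.png.npy');P=viewer.camera_params('wrist')
u=np.array([np.cos(np.radians(82)),np.sin(np.radians(82))]);n=np.array([u[1],-u[0]])
g=cv2.cvtColor(im,cv2.COLOR_RGB2GRAY)
print('row91',g[91,254:304].tolist());print('col278',g[66:116,278].tolist());print('row75',g[60,230:325:1].tolist())
p=np.array([.5478,.0446])
for uv in[(277.5,91),(261,91),(295,91),(278,72),(278,110)]:
    w=onz(P,uv,.03)[0][:2];print(uv,w.round(4),'rel plate',((w-p)@u).round(4),((w-p)@n).round(4))
E
```

```text
row91 [119, 119, 121, 120, 110, 89, 81, 69, 40, 101, 127, 122, 122, 122, 121, 121, 121, 120, 119, 117, 119, 119, 118, 118, 119, 122, 121, 120, 120, 118, 118, 119, 122, 118, 119, 120, 124, 131, 63, 76, 117, 114, 121, 122, 121, 122, 121, 122, 122, 123]
col278 [136, 135, 135, 136, 143, 88, 78, 83, 56, 47, 50, 47, 53, 98, 123, 121, 119, 120, 121, 119, 120, 121, 118, 119, 119, 119, 120, 121, 120, 120, 119, 120, 120, 120, 120, 119, 119, 119, 120, 118, 119, 123, 131, 129, 122, 118, 121, 121, 120, 121]
row75 [219, 195, 191, 193, 197, 205, 163, 112, 109, 135, 135, 133, 135, 134, 134, 135, 135, 136, 136, 135, 135, 128, 129, 129, 130, 128, 129, 135, 134, 135, 134, 134, 135, 134, 135, 133, 135, 133, 134, 136, 133, 135, 134, 134, 135, 135, 134, 135, 134, 134, 134, 134, 136, 134, 135, 134, 137, 135, 136, 136, 137, 134, 134, 135, 137, 136, 136, 136, 138, 136, 137, 138, 138, 137, 136, 136, 137, 130, 114, 117, 118, 117, 119, 118, 118, 120, 119, 120, 118, 112, 167, 200, 196, 194, 193]
(277.5, 91) [0.5557 0.1024] rel plate 0.0584 -0.0003
(261, 91) [0.5456 0.1039] rel plate 0.0584 -0.0105
(295, 91) [0.5664 0.101 ] rel plate 0.0584 0.0106
(278, 72) [0.5575 0.1135] rel plate 0.0696 0.0001
(278, 110) [0.5544 0.0911] rel plate 0.047 0.0
```

Call:
{"op": "step_arm", "data": {
  "increments": [
    {"delta_pos": [3, -0.1, 0], "dr": [0, 0, 0], "fingers": 1},
    {"delta_pos": [5.9, -0.15, 1], "dr": [0, 0, -0.2], "fingers": 1},
    {"delta_pos": [5.9, -0.15, 2.5], "dr": [0, 0, -0.2], "fingers": 1},
    {"delta_pos": [5.9, -0.15, 4], "dr": [0, 0, -0.2], "fingers": 1},
    {"delta_pos": [5.9, -0.15, 4.3], "dr": [0, 0, -0.2], "fingers": 1}
  ]
}}

```text
time: 5.25
tool_pos: [0.5475, 0.072, 0.036]
tool_rot: [-3.14, 0.001, 1.434]
contact_force: [0.3, 0.6, -2.2]
opening: 0.0498
grip_force: 25.0
```

Call:
{"op": "step_arm", "data": {
  "increments": [
    {"delta_pos": [0, 0, 0.2], "dr": [0, 0, 0], "fingers": 1},
    {"delta_pos": [0, 0, 0.25], "dr": [0, 0, 0], "fingers": 1},
    {"delta_pos": [0, 0, 0.25], "dr": [0, 0, 0], "fingers": 1},
    {"delta_pos": [0, 0, 0.25], "dr": [0, 0, 0], "fingers": 1},
    {"delta_pos": [0, 0, 0.25], "dr": [0, 0, 0], "fingers": 1}
  ]
}}

```text
time: 5.88
tool_pos: [0.5479, 0.0722, 0.0356]
tool_rot: [3.141, 0.001, 1.434]
contact_force: [-4.2, -1.2, 5.7]
opening: 0.0496
grip_force: 25.0
```

Call:
{"op": "step_arm", "data": {
  "increments": [
    {"delta_pos": [0, 0, 0], "dr": [0, 0, 0], "fingers": -1},
    {"delta_pos": [0, 0, 0], "dr": [0, 0, 0], "fingers": -1},
    {"delta_pos": [0, 0, 0], "dr": [0, 0, 0], "fingers": -1},
    {"delta_pos": [0, 0, -3], "dr": [0, 0, 0], "fingers": -1},
    {"delta_pos": [-2, 0, -8], "dr": [0, 0, 0], "fingers": -1}
  ]
}}

```text
time: 6.5
tool_pos: [0.5442, 0.054, 0.1137]
tool_rot: [-3.138, 0.0, 1.437]
contact_force: [0.9, 0.2, 0.2]
opening: 0.0908
grip_force: 0.0
```

Call:
{"op": "step_arm", "data": {
  "increments": [
    {"delta_pos": [-5, 0, -5], "dr": [0, 0, 0], "fingers": -1},
    {"delta_pos": [-7, 0, -8], "dr": [0, 0, 0], "fingers": -1},
    {"delta_pos": [-7, 0, -8], "dr": [0, 0, 0], "fingers": -1},
    {"delta_pos": [-7, 0, -8], "dr": [0, 0, 0], "fingers": -1},
    {"delta_pos": [-7, 0, -8], "dr": [0, 0, 0], "fingers": -1}
  ]
}}

```text
time: 7.12
tool_pos: [0.5352, -0.0152, 0.193]
tool_rot: [-3.139, -0.0, 1.436]
contact_force: [0.3, -0.1, -0.4]
opening: 0.0917
grip_force: 0.0
```

```bash
python3 - <<'E'
from h import *
im,P=shot('wrist','w4.png')
move((.609,-.223,.2),-5)
h=cv2.cvtColor(im,cv2.COLOR_RGB2HSV);H,S,V=[h[...,i].astype(int) for i in range(3)]
rect(P,(H>105)&(H<125)&(S>120),.048,'spacer')
q=proj(P,[(.552,.1025,.048)])[0].round().astype(int);print(q)
p=hole(im,P,(q[0]-22,q[1]-20,q[0]+22,q[1]+22),.048,40,'spacer hole')
E
```

```text
t 7.17 pos [ 0.5353 -0.0152  0.1931] cm [-19.61  10.09  -0.71] turn z -2.7 y-line -7.7 q6 -0.04
spacer centre 550 72 size 120 50 long axis deg 82.3
[279  69]
spacer hole [553.2 102.2] dia [20.7 21.1]
```

View pics/w4.png

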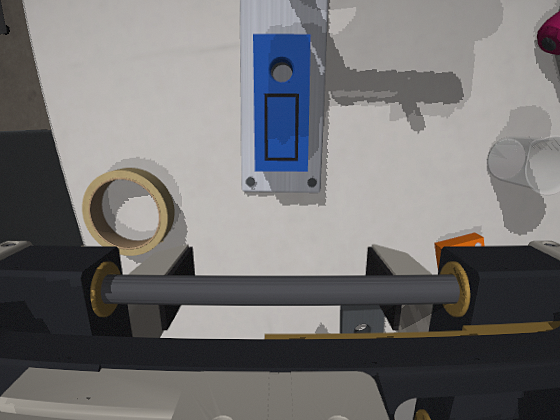

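The spacer is on the block at (281,103), its hole at (281,70), with no overhang visible. Next, the cover.

Call:
{"op": "step_arm", "data": {
  "increments": [
    {"delta_pos": [-5, 2.6, -0.2], "dr": [0, 0, -1], "fingers": -1},
    {"delta_pos": [-10, 5.2, -0.4], "dr": [0, 0, -2], "fingers": -1},
    {"delta_pos": [-15, 7.7, -0.6], "dr": [0, 0, -2.7], "fingers": -1},
    {"delta_pos": [-19.6, 10.1, -0.7], "dr": [0, 0, -2.7], "fingers": -1},
    {"delta_pos": [-19.6, 10.1, -0.7], "dr": [0, 0, -2.7], "fingers": -1}
  ]
}}

```text
time: 7.8
tool_pos: [0.6096, -0.2267, 0.1993]
tool_rot: [-3.14, -0.0, 1.479]
contact_force: [-0.5, 0.9, 0.6]
opening: 0.0916
grip_force: 0.0
```

```bash
python3 - <<'E'
from h import *
im,P=shot('wrist','w5.png')
h=cv2.cvtColor(im,cv2.COLOR_RGB2HSV);H,S,V=[h[...,i].astype(int) for i in range(3)]
q=proj(P,[(.609,-.223,.018),(.61,-.192,.018)]).round().astype(int);print(q)
m=(V<115);m[235:]=0
x,y,a=rect(P,m,.018,'cover',q[0])
hole(im,P,(q[1,0]-20,q[1,1]-20,q[1,0]+20,q[1,1]+20),.018,30,'cover hole')
move((x/1000,y/1000,.005),a-90)
E
```

```text
[[278 189]
 [276 160]]
cover centre 613 -220 size 108 56 long axis deg 84.8
cover hole [ 611.8 -194.2] dia [18.9 19.6]
t 7.85 pos [ 0.6092 -0.2246  0.1996] cm [ 0.52  0.39 19.46] turn z 0.1 y-line -5.2 q6 -0.38
```

View pics/w5.png

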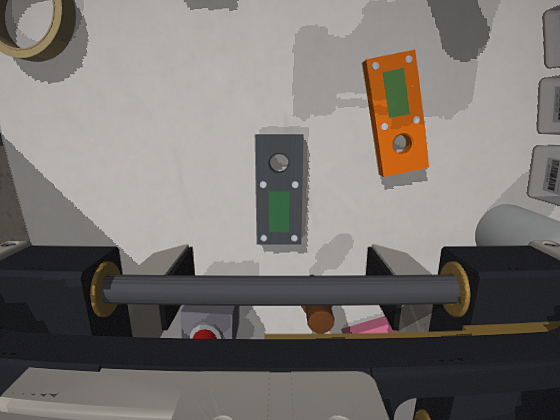

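The dark cover spans columns 256–303 with its hole at (279,162), square with the tool; TCP is centred over it.

Call:
{"op": "step_arm", "data": {
  "increments": [
    {"delta_pos": [0, 0, 6], "dr": [0, 0, 0], "fingers": -1},
    {"delta_pos": [0, 0, 12], "dr": [0, 0, 0], "fingers": -1},
    {"delta_pos": [0, 0, 17], "dr": [0, 0, 0], "fingers": -1},
    {"delta_pos": [0, 0, 19.4], "dr": [0, 0, 0], "fingers": -1},
    {"delta_pos": [0, 0, 19.4], "dr": [0, 0, 0], "fingers": 1}
  ]
}}

```text
time: 8.48
tool_pos: [0.6078, -0.2212, 0.0051]
tool_rot: [-3.136, -0.002, 1.484]
contact_force: [-0.1, -1.6, 0.3]
opening: 0.0856
grip_force: 0.0
```

Call:
{"op": "step_arm", "data": {
  "increments": [
    {"delta_pos": [0, 0, 0], "dr": [0, 0, 0], "fingers": 1},
    {"delta_pos": [0, 0, 0], "dr": [0, 0, 0], "fingers": 1},
    {"delta_pos": [0, 0, 0], "dr": [0, 0, 0], "fingers": 1},
    {"delta_pos": [0, 0, 0], "dr": [0, 0, 0], "fingers": 1},
    {"delta_pos": [0, 0, 0], "dr": [0, 0, 0], "fingers": 1}
  ]
}}

```text
time: 9.1
tool_pos: [0.6096, -0.224, 0.0082]
tool_rot: [3.141, 0.0, 1.482]
contact_force: [-1.8, -0.2, 6.4]
opening: 0.0499
grip_force: 25.0
```

```bash
python3 - <<'E'
from h import *
# target over block: plate hole at TCP+~30mm along 82.3
move((.5405,.013,.1),-7.7)
E
```

```text
t 9.1 pos [ 0.6096 -0.224   0.0082] cm [22.99 -8.98 -9.19] turn z 2.6 y-line -5.1 q6 -0.38
```

Call:
{"op": "step_arm", "data": {
  "increments": [
    {"delta_pos": [0, 0, -4], "dr": [0, 0, 0], "fingers": 1},
    {"delta_pos": [2, -0.8, -9.2], "dr": [0, 0, 0], "fingers": 1},
    {"delta_pos": [7, -2.8, -10], "dr": [0, 0, 1], "fingers": 1},
    {"delta_pos": [12.5, -5, -10], "dr": [0, 0, 2], "fingers": 1},
    {"delta_pos": [18, -7, -10], "dr": [0, 0, 2.6], "fingers": 1}
  ]
}}

```text
time: 9.72
tool_pos: [0.5547, -0.0369, 0.1074]
tool_rot: [3.142, -0.0, 1.436]
contact_force: [1.0, 0.4, -2.0]
opening: 0.0501
grip_force: 25.0
```

Call:
{"op": "step_arm", "data": {
  "increments": [
    {"delta_pos": [4, -1.6, 0.3], "dr": [0, 0, 0], "fingers": 1},
    {"delta_pos": [5, -2, 0.8], "dr": [0, 0, 0], "fingers": 1},
    {"delta_pos": [5, -2, 0.8], "dr": [0, 0, 0], "fingers": 1},
    {"delta_pos": [5, -2, 0.8], "dr": [0, 0, 0], "fingers": 1},
    {"delta_pos": [5, -2, 0.8], "dr": [0, 0, 0], "fingers": 1}
  ]
}}

```text
time: 10.35
tool_pos: [0.5429, 0.0126, 0.0994]
tool_rot: [3.141, 0.0, 1.435]
contact_force: [0.3, -0.5, -1.2]
opening: 0.0496
grip_force: 25.0
```

```bash
python3 - <<'E'
from h import *
im,P=shot('wrist','w6.png')
move((.5493,.0725,.0562),-7.7)
s=robot.observe();z=s['tool_pos'][2]-.0082
q=proj(P,[(.5535,.1024,.048)])[0].round().astype(int)
c=proj(P,[np.r_[s['tool_pos'][:2]+.03*np.array([.134,.991]),z+.018]])[0].round().astype(int);print(q,c)
b=hole(im,P,(q[0]-25,q[1]-25,q[0]+25,q[1]+25),.048,40,'spacer')
p=hole(im,P,(c[0]-28,c[1]-26,c[0]+29,c[1]+27),z+.018,25,'cover')
y=R.from_euler('xyz',s['tool_rot']).as_matrix();d=np.r_[b-p,0]@y;print('tool delta mm',d*1000)
E
```

```text
t 10.4 pos [0.5428 0.0127 0.0994] cm [ 6.01 -0.17  4.32] turn z -0.1 y-line -7.8 q6 0.02
[275  90] [276 209]
spacer [553.4 102.4] dia [21.1 21.5]
cover [548.1  42.6] dia [19.5 20.7]
tool delta mm [ 5.99462129e+01 -2.84821039e+00 -1.09766494e-02]
```

View pics/w6.png

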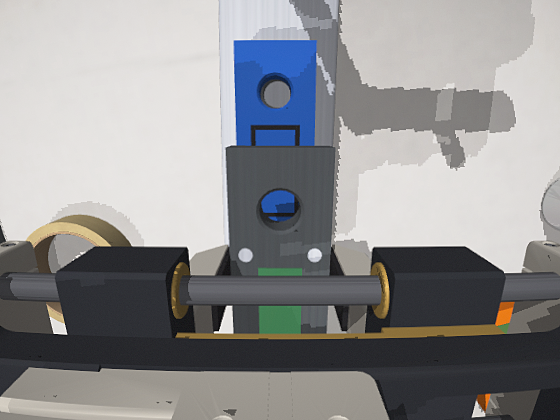

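Spacer hole at (275,91), held cover's hole at (280,208): the cover must go 60 mm forward and about 2.5 mm to the left.

Call:
{"op": "step_arm", "data": {
  "increments": [
    {"delta_pos": [3, -0.1, 0], "dr": [0, 0, 0], "fingers": 1},
    {"delta_pos": [6, -0.25, 1], "dr": [0, 0, 0], "fingers": 1},
    {"delta_pos": [6, -0.25, 2.5], "dr": [0, 0, 0], "fingers": 1},
    {"delta_pos": [6, -0.25, 3.8], "dr": [0, 0, 0], "fingers": 1},
    {"delta_pos": [6, -0.25, 4.2], "dr": [0, 0, 0], "fingers": 1}
  ]
}}

```text
time: 11.02
tool_pos: [0.5473, 0.0726, 0.0562]
tool_rot: [-3.139, 0.001, 1.436]
contact_force: [-5.8, 0.1, 17.2]
opening: 0.0496
grip_force: 25.0
```

Call:
{"op": "step_arm", "data": {
  "increments": [
    {"delta_pos": [0, 0, 0.1], "dr": [0, 0, 0], "fingers": 1},
    {"delta_pos": [0, 0, 0.2], "dr": [0, 0, 0], "fingers": 1},
    {"delta_pos": [0, 0, 0.2], "dr": [0, 0, 0], "fingers": 1},
    {"delta_pos": [0, 0, 0.2], "dr": [0, 0, 0], "fingers": 1},
    {"delta_pos": [0, 0, 0.2], "dr": [0, 0, 0], "fingers": 1}
  ]
}}

```text
time: 11.65
tool_pos: [0.5483, 0.073, 0.0562]
tool_rot: [3.141, 0.001, 1.437]
contact_force: [-1.8, -3.0, 5.9]
opening: 0.05
grip_force: 25.0
```

Call:
{"op": "step_arm", "data": {
  "increments": [
    {"delta_pos": [0, 0, 0], "dr": [0, 0, 0], "fingers": -1},
    {"delta_pos": [0, 0, 0], "dr": [0, 0, 0], "fingers": -1},
    {"delta_pos": [0, 0, 0], "dr": [0, 0, 0], "fingers": -1},
    {"delta_pos": [0, 0, 1.5], "dr": [0, 0, 0], "fingers": -1},
    {"delta_pos": [0, 0, 2.8], "dr": [0, 0, 0], "fingers": -1}
  ]
}}

```text
time: 12.28
tool_pos: [0.5476, 0.0737, 0.0261]
tool_rot: [-3.141, 0.0, 1.437]
contact_force: [0.5, 0.2, -0.1]
opening: 0.091
grip_force: 0.0
```

Call:
{"op": "step_arm", "data": {
  "increments": [
    {"delta_pos": [0, 0, 0], "dr": [0, 0, 0], "fingers": 1},
    {"delta_pos": [0, 0, 0], "dr": [0, 0, 0], "fingers": 1},
    {"delta_pos": [0, 0, 0], "dr": [0, 0, 0], "fingers": 1},
    {"delta_pos": [0, 0, 0], "dr": [0, 0, 0], "fingers": 1},
    {"delta_pos": [0, 0, 0], "dr": [0, 0, 0], "fingers": 1}
  ],
  "newtons": 15
}}

```text
time: 12.9
tool_pos: [0.549, 0.0735, 0.0278]
tool_rot: [3.139, -0.0, 1.437]
contact_force: [2.0, 0.1, -1.5]
opening: 0.0502
grip_force: 15.0
```

Call:
{"op": "step_arm", "data": {
  "increments": [
    {"delta_pos": [0, 0, 0], "dr": [0, 0, 0], "fingers": 1},
    {"delta_pos": [0, 0, 0], "dr": [0, 0, 0], "fingers": 1},
    {"delta_pos": [0, 0, 0], "dr": [0, 0, 0], "fingers": -1},
    {"delta_pos": [0, 0, 0], "dr": [0, 0, 0], "fingers": -1},
    {"delta_pos": [0, 0, 0], "dr": [0, 0, 0], "fingers": -1}
  ]
}}

```text
time: 13.52
tool_pos: [0.5474, 0.0737, 0.0272]
tool_rot: [-3.14, 0.0, 1.437]
contact_force: [0.4, 0.3, 0.3]
opening: 0.0753
grip_force: 0.0
```

Call:
{"op": "step_arm", "data": {
  "increments": [
    {"delta_pos": [0, 0, -4], "dr": [0, 0, 0], "fingers": -1},
    {"delta_pos": [0, 0, -9], "dr": [0, 0, 0], "fingers": -1},
    {"delta_pos": [-4, 0, -13], "dr": [0, 0, 0], "fingers": -1},
    {"delta_pos": [-8, 0, -16.5], "dr": [0, 0, 0], "fingers": -1},
    {"delta_pos": [-9, 0, -17], "dr": [0, 0, 0], "fingers": -1}
  ]
}}

```text
time: 14.15
tool_pos: [0.5367, -0.0175, 0.1999]
tool_rot: [3.137, 0.001, 1.434]
contact_force: [0.0, 0.7, -0.8]
opening: 0.0918
grip_force: 0.0
```

Call:
{"op": "step_arm", "data": {
  "increments": [
    {"delta_pos": [0, 0, 0], "dr": [0, 0, 0], "fingers": -1},
    {"delta_pos": [0, 0, 0], "dr": [0, 0, 0], "fingers": -1},
    {"delta_pos": [0, 0, 0], "dr": [0, 0, 0], "fingers": -1},
    {"delta_pos": [0, 0, 0], "dr": [0, 0, 0], "fingers": -1},
    {"delta_pos": [0, 0, 0], "dr": [0, 0, 0], "fingers": -1}
  ]
}}

```text
time: 14.78
tool_pos: [0.5359, -0.0152, 0.1971]
tool_rot: [-3.141, 0.0, 1.437]
contact_force: [0.2, 0.1, -0.5]
opening: 0.0918
grip_force: 0.0
```

```bash
python3 - <<'E'
from h import *
im,P=shot('wrist','w7.png')
c=proj(P,[(.5535,.1024,.066)])[0].round().astype(int);print(c)
p=hole(im,P,(c[0]-22,c[1]-20,c[0]+22,c[1]+20),.066,25,'cover')
cv2.imwrite('pics/w7c.png',cv2.resize(im[0:230,180:400,::-1],None,fx=2.6,fy=2.6,interpolation=cv2.INTER_CUBIC))
move((.51,-.35,.22),-7.7)
E
```

```text
[280  66]
cover [554.1 102.2] dia [20.3 21. ]
t 14.82 pos [ 0.5359 -0.0153  0.1972] cm [-33.52   1.89  -2.27] turn z 0.0 y-line -7.7 q6 -0.04
```

View pics/w7c.png

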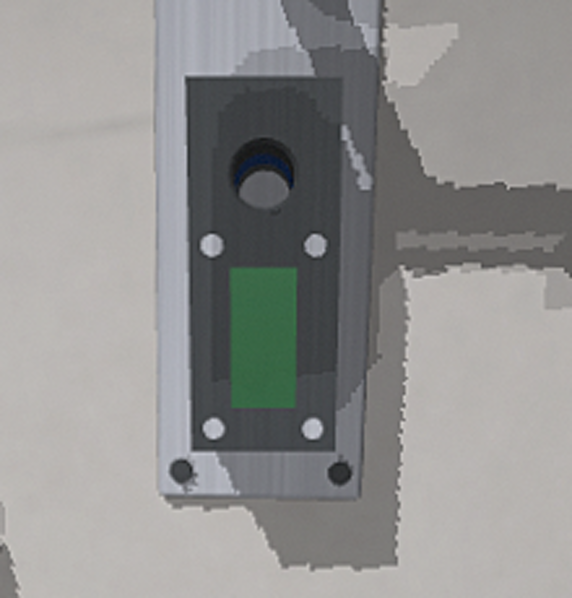

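The cover is flush, hole at crop (263,175), and the three bores line up. No picture views remain, so I continue with numbers only. Next, the pin.

Call:
{"op": "step_arm", "data": {
  "increments": [
    {"delta_pos": [-6, 0.4, -1], "dr": [0, 0, 0], "fingers": -1},
    {"delta_pos": [-12, 0.8, -2.3], "dr": [0, 0, 0], "fingers": -1},
    {"delta_pos": [-18, 1.2, -2.3], "dr": [0, 0, 0], "fingers": -1},
    {"delta_pos": [-24, 1.5, -2.3], "dr": [0, 0, 0], "fingers": -1},
    {"delta_pos": [-30, 1.8, -2.3], "dr": [0, 0, 0], "fingers": -1}
  ]
}}

```text
time: 15.45
tool_pos: [0.5134, -0.3172, 0.2206]
tool_rot: [3.141, 0.0, 1.437]
contact_force: [0.7, 0.2, 0.7]
opening: 0.0918
grip_force: 0.0
```

Call:
{"op": "step_arm", "data": {
  "increments": [
    {"delta_pos": [-5, 0.3, 0], "dr": [0, 0, 0], "fingers": -1},
    {"delta_pos": [-7, 0.35, 0], "dr": [0, 0, 0], "fingers": -1},
    {"delta_pos": [-7, 0.35, 0], "dr": [0, 0, 0], "fingers": -1},
    {"delta_pos": [-7, 0.35, 0], "dr": [0, 0, 0], "fingers": -1},
    {"delta_pos": [-7, 0.35, 0], "dr": [0, 0, 0], "fingers": -1}
  ]
}}

```text
time: 16.08
tool_pos: [0.5084, -0.3834, 0.2209]
tool_rot: [3.141, -0.0, 1.439]
contact_force: [-0.4, 0.4, 0.1]
opening: 0.0919
grip_force: 0.0
```

```bash
python3 - <<'E'
from h import *
im,P=shot('wrist','w8.png')
h=cv2.cvtColor(im,cv2.COLOR_RGB2HSV);H,S,V=[h[...,i].astype(int) for i in range(3)]
m=(((H<8)|(H>174))&(S>150)&(V>60)).astype(np.uint8)
print('exp',proj(P,[(.513,-.355,.107),(.513,-.355,.071)]).round())
n,l,st,ce=cv2.connectedComponentsWithStats(m)
for i in range(1,n):
    if st[i,4]>40: print(st[i],ce[i].round(1),V[l==i].mean().round())
# grey stand: top outline
move((.513,-.355,.2),-7.7)
T=viewer.camera_params('top');it=np.load('pics/top0.png.npy');ht=cv2.cvtColor(it,cv2.COLOR_RGB2HSV).astype(int)
mt=(((ht[...,0]<8)|(ht[...,0]>174))&(ht[...,1]>150)&(ht[...,2]>60)).astype(np.uint8)
n,l,st,ce=cv2.connectedComponentsWithStats(mt)
for i in range(1,n):
    if st[i,4]>30 and 370<ce[i][0]<450: print('top',st[i],ce[i].round(1),onz(T,ce[i],.1)[0].round(4))
E
```

```text
exp [[279. 175.]
 [279. 170.]]
[274 165  29  33 733] [287.7 181. ] 189.0
[250 266  32  10 231] [265.3 271.3] 76.0
[243 306  42  20 649] [263.3 313.8] 134.0
t 16.12 pos [ 0.5084 -0.3836  0.2209] cm [2.9  0.08 2.09] turn z 0.1 y-line -7.6 q6 -0.63
top [387 234  11   9  82] [392.1 238.2] [ 0.519  -0.3596  0.1   ]
top [423 243  18  14 192] [431.9 249.7] [ 0.4874 -0.4629  0.1   ]
```

```bash
python3 - <<'E'
from h import *
P=viewer.camera_params('wrist')
for e in [(274,183),(302.5,183),(288,168.5),(288,197.5),(288.2,183.3)]:print(onz(P,e,.107)[0].round(4))
w=onz(P,(288.2,183.3),.107)[0]
im=np.load('pics/w8.png.npy')
t=np.linspace(0,2*np.pi,12)
print('pred ext',*[ (q.min(0).round(1),q.max(0).round(1)) for q in [proj(P,np.vstack([np.c_[w[0]+.013*np.cos(t),w[1]+.013*np.sin(t),0*t+z] for z in(.071,.107)]))]])
move((w[0],w[1],.076),-7.7)
E
```

```text
[ 0.508  -0.3615  0.107 ]
[ 0.5321 -0.3647  0.107 ]
[ 0.5214 -0.3508  0.107 ]
[ 0.5182 -0.3756  0.107 ]
[ 0.52   -0.3633  0.107 ]
pred ext (array([273.1, 164. ]), array([303.3, 198.2]))
t 16.12 pos [ 0.5084 -0.3836  0.2209] cm [ 2.17  0.88 14.49] turn z 0.1 y-line -7.6 q6 -0.63
```

Call:
{"op": "step_arm", "data": {
  "increments": [
    {"delta_pos": [2.2, 0.85, 3], "dr": [0, 0, 0], "fingers": -1},
    {"delta_pos": [2.2, 0.85, 7], "dr": [0, 0, 0], "fingers": -1},
    {"delta_pos": [2.2, 0.85, 11], "dr": [0, 0, 0], "fingers": -1},
    {"delta_pos": [2.2, 0.85, 14], "dr": [0, 0, 0], "fingers": -1},
    {"delta_pos": [2.2, 0.85, 14.4], "dr": [0, 0, 0], "fingers": -1}
  ]
}}

```text
time: 16.75
tool_pos: [0.5184, -0.3627, 0.0745]
tool_rot: [-3.138, -0.002, 1.438]
contact_force: [0.9, 0.4, 1.1]
opening: 0.0914
grip_force: 0.0
```

Call:
{"op": "step_arm", "data": {
  "increments": [
    {"delta_pos": [0, 0, 0], "dr": [0, 0, 0], "fingers": 1},
    {"delta_pos": [0, 0, 0], "dr": [0, 0, 0], "fingers": 1},
    {"delta_pos": [0, 0, 0], "dr": [0, 0, 0], "fingers": 1},
    {"delta_pos": [0, 0, 0], "dr": [0, 0, 0], "fingers": 1},
    {"delta_pos": [0, 0, 0], "dr": [0, 0, 0], "fingers": 1}
  ],
  "newtons": 25
}}

```text
time: 17.38
tool_pos: [0.5192, -0.3645, 0.0767]
tool_rot: [3.141, 0.0, 1.437]
contact_force: [0.2, -0.3, 0.4]
opening: 0.0466
grip_force: 0.0
```

Call:
{"op": "step_arm", "data": {
  "increments": [
    {"delta_pos": [0, 0, 0], "dr": [0, 0, 0], "fingers": 1},
    {"delta_pos": [0, 0, 0], "dr": [0, 0, 0], "fingers": 1},
    {"delta_pos": [0, 0, 0], "dr": [0, 0, 0], "fingers": 1},
    {"delta_pos": [0, 0, 0], "dr": [0, 0, 0], "fingers": 1},
    {"delta_pos": [0, 0, 0], "dr": [0, 0, 0], "fingers": 1}
  ]
}}

```text
time: 18.0
tool_pos: [0.5191, -0.3644, 0.0764]
tool_rot: [-3.141, 0.0, 1.437]
contact_force: [-0.8, -0.3, -0.2]
opening: 0.0255
grip_force: 25.0
```

Call:
{"op": "step_arm", "data": {
  "increments": [
    {"delta_pos": [0, 0, -5], "dr": [0, 0, 0], "fingers": 1},
    {"delta_pos": [0, 0, -10], "dr": [0, 0, 0], "fingers": 1},
    {"delta_pos": [4, -0.2, -12], "dr": [0, 0, 0], "fingers": 1},
    {"delta_pos": [9.5, -0.6, -12], "dr": [0, 0, 0], "fingers": 1},
    {"delta_pos": [15, -0.9, -12], "dr": [0, 0, 0], "fingers": 1}
  ]
}}

```text
time: 18.62
tool_pos: [0.5302, -0.2132, 0.1966]
tool_rot: [3.141, 0.0, 1.436]
contact_force: [1.6, 0.6, -0.9]
opening: 0.0254
grip_force: 25.0
```

Call:
{"op": "step_arm", "data": {
  "increments": [
    {"delta_pos": [5.5, -0.3, 0], "dr": [0, 0, 0], "fingers": 1},
    {"delta_pos": [11, -0.7, 0], "dr": [0, 0, 0], "fingers": 1},
    {"delta_pos": [16.5, -1, 0], "dr": [0, 0, 0], "fingers": 1},
    {"delta_pos": [22, -1.4, 0], "dr": [0, 0, 0], "fingers": 1},
    {"delta_pos": [27, -1.7, 0], "dr": [0, 0, 0], "fingers": 1}
  ]
}}

```text
time: 19.25
tool_pos: [0.5494, 0.0573, 0.1964]
tool_rot: [3.141, -0.0, 1.437]
contact_force: [0.7, 0.4, -0.5]
opening: 0.0256
grip_force: 25.0
```

Call:
{"op": "step_arm", "data": {
  "increments": [
    {"delta_pos": [3.5, -0.2, 1], "dr": [0, 0, 0], "fingers": 1},
    {"delta_pos": [4.6, -0.25, 2], "dr": [0, 0, 0], "fingers": 1},
    {"delta_pos": [4.6, -0.25, 3], "dr": [0, 0, 0], "fingers": 1},
    {"delta_pos": [4.6, -0.25, 3], "dr": [0, 0, 0], "fingers": 1},
    {"delta_pos": [4.6, -0.25, 3], "dr": [0, 0, 0], "fingers": 1}
  ]
}}

```text
time: 19.88
tool_pos: [0.5535, 0.1, 0.1666]
tool_rot: [3.141, 0.0, 1.435]
contact_force: [0.2, -0.8, -0.9]
opening: 0.0256
grip_force: 25.0
```

```bash
python3 - <<'E'
from h import *
move((.5532,.1011,.0775),-7.7)
E
```

```text
t 19.88 pos [0.5535 0.1    0.1666] cm [ 0.11 -0.05  8.91] turn z -0.1 y-line -7.8 q6 0.18
```

Call:
{"op": "step_arm", "data": {
  "increments": [
    {"delta_pos": [0.1, 0, 1], "dr": [0, 0, 0], "fingers": 1},
    {"delta_pos": [0.1, 0, 2], "dr": [0, 0, 0], "fingers": 1},
    {"delta_pos": [0.1, 0, 3], "dr": [0, 0, 0], "fingers": 1},
    {"delta_pos": [0.1, 0, 4], "dr": [0, 0, 0], "fingers": 1},
    {"delta_pos": [0.1, 0, 5], "dr": [0, 0, 0], "fingers": 1}
  ]
}}

```text
time: 20.5
tool_pos: [0.5533, 0.1022, 0.1156]
tool_rot: [-3.141, 0.0, 1.437]
contact_force: [-0.6, -0.5, -1.4]
opening: 0.0256
grip_force: 25.0
```

Call:
{"op": "step_arm", "data": {
  "increments": [
    {"delta_pos": [0, 0, 0.5], "dr": [0, 0, 0], "fingers": 1},
    {"delta_pos": [0, 0, 1], "dr": [0, 0, 0], "fingers": 1},
    {"delta_pos": [0, 0, 1.5], "dr": [0, 0, 0], "fingers": 1},
    {"delta_pos": [0, 0, 1.5], "dr": [0, 0, 0], "fingers": 1},
    {"delta_pos": [0, 0, 1.5], "dr": [0, 0, 0], "fingers": 1}
  ]
}}

```text
time: 21.12
tool_pos: [0.5534, 0.1022, 0.1015]
tool_rot: [3.141, 0.0, 1.437]
contact_force: [-1.1, -0.6, -1.4]
opening: 0.0259
grip_force: 25.0
```

Call:
{"op": "step_arm", "data": {
  "increments": [
    {"delta_pos": [0, 0, 0.4], "dr": [0, 0, 0], "fingers": 1},
    {"delta_pos": [0, 0, 0.8], "dr": [0, 0, 0], "fingers": 1},
    {"delta_pos": [0, 0, 1.1], "dr": [0, 0, 0], "fingers": 1},
    {"delta_pos": [0, 0, 1.4], "dr": [0, 0, 0], "fingers": 1},
    {"delta_pos": [0, 0, 1.4], "dr": [0, 0, 0], "fingers": 1}
  ]
}}

```text
time: 21.75
tool_pos: [0.5532, 0.1022, 0.0871]
tool_rot: [-3.141, 0.0, 1.437]
contact_force: [0.4, 0.0, -2.2]
opening: 0.0259
grip_force: 25.0
```

Call:
{"op": "step_arm", "data": {
  "increments": [
    {"delta_pos": [0, 0, 0.3], "dr": [0, 0, 0], "fingers": 1},
    {"delta_pos": [0, 0, 0.6], "dr": [0, 0, 0], "fingers": 1},
    {"delta_pos": [0, 0, 0.8], "dr": [0, 0, 0], "fingers": 1},
    {"delta_pos": [0, 0, 0.9], "dr": [0, 0, 0], "fingers": 1},
    {"delta_pos": [0, 0, 0.9], "dr": [0, 0, 0], "fingers": 1}
  ]
}}

```text
time: 22.38
tool_pos: [0.5533, 0.1022, 0.0783]
tool_rot: [-3.141, 0.0, 1.437]
contact_force: [-0.2, -1.0, -1.6]
opening: 0.0258
grip_force: 25.0
```

Call:
{"op": "step_arm", "data": {
  "increments": [
    {"delta_pos": [0, 0, 0.1], "dr": [0, 0, 0], "fingers": 1},
    {"delta_pos": [0, 0, 0.1], "dr": [0, 0, 0], "fingers": -1},
    {"delta_pos": [0, 0, 0], "dr": [0, 0, 0], "fingers": -1},
    {"delta_pos": [0, 0, 0], "dr": [0, 0, 0], "fingers": -1},
    {"delta_pos": [0, 0, -0.5], "dr": [0, 0, 0], "fingers": -1}
  ]
}}

```text
time: 23.0
tool_pos: [0.5531, 0.1022, 0.0833]
tool_rot: [-3.141, 0.0, 1.437]
contact_force: [0.5, 0.5, 0.6]
opening: 0.0613
grip_force: 0.0
```

Call:
{"op": "step_arm", "data": {
  "increments": [
    {"delta_pos": [0, 0, -4], "dr": [0, 0, 0], "fingers": -1},
    {"delta_pos": [0, 0, -9], "dr": [0, 0, 0], "fingers": -1},
    {"delta_pos": [-4, 0, -12], "dr": [0, 0, 0], "fingers": -1},
    {"delta_pos": [-9, 0, -13], "dr": [0, 0, 0], "fingers": -1},
    {"delta_pos": [-10, 0, -13], "dr": [0, 0, 0], "fingers": -1}
  ]
}}

```text
time: 23.62
tool_pos: [0.5402, 0.0007, 0.2149]
tool_rot: [3.139, 0.001, 1.434]
contact_force: [0.3, -0.6, 0.1]
opening: 0.092
grip_force: 0.0
```

```bash
python3 - <<'E'
from h import *
for n in('wrist','top','scene'):
    im,P=shot(n,n+'9.png')
    h=cv2.cvtColor(im,cv2.COLOR_RGB2HSV).astype(int)
    m=(((h[...,0]<8)|(h[...,0]>174))&(h[...,1]>150)&(h[...,2]>60)).astype(np.uint8)
    y=((h[...,0]>18)&(h[...,0]<32)&(h[...,1]>170)&(h[...,2]>120)).astype(np.uint8)
    print(n,'exp head',proj(P,[(.5541,.1022,.108),(.5541,.1022,.072)]).round(1).tolist())
    for k,mm in(('red',m),('yel',y)):
        N,l,st,ce=cv2.connectedComponentsWithStats(mm)
        for i in range(1,N):
            if st[i,4]>30: print(k,st[i],ce[i].round(1), onz(P,ce[i],.1 if k=='red' else .125)[0].round(3))
print(robot.observe()['tool_pos'])
E
```

```text
wrist exp head [[277.3, 82.1], [277.5, 87.7]]
red [263  64  32  33 833] [278.5  80.4] [0.555 0.104 0.1  ]
top exp head [[217.3, 226.5], [218.7, 228.5]]
red [522  80  16  14 168] [529.7  86.6] [ 0.944 -0.771  0.1  ]
red [360 100  13  13 141] [366.  105.8] [ 0.891 -0.307  0.1  ]
red [427 243  14  14 153] [433.4 249.5] [ 0.488 -0.467  0.1  ]
red [536 252   9  14  48] [540.4 258. ] [ 0.462 -0.749  0.1  ]
yel [179 175  10  22 145] [183.6 184.9] [0.664 0.19  0.125]
yel [175 199  11  18 126] [179.9 207.7] [0.602 0.199 0.125]
scene exp head [[226.9, 194.0], [227.5, 203.6]]
red [ 84 113  19  41 271] [ 93.8 133.9] [0.667 0.844 0.1  ]
red [380 168  10  11  85] [384.4 173.2] [ 0.952 -0.281  0.1  ]
red [223 194   7  11  57] [226.1 199. ] [0.539 0.095 0.1  ]
red [533 199  14  13 120] [539.6 205.1] [ 1.006 -0.762  0.1  ]
red [393 256  17  24 281] [401.  267.9] [ 0.501 -0.455  0.1  ]
red [535 351  10  18  67] [539.8 358.5] [ 0.377 -0.766  0.1  ]
yel [206 166  23  14  95] [217.1 172.4] [0.626 0.19  0.125]
[0.53984892 0.00321556 0.21327688]
```

The pin is home: scene head rows 194–204 match the expected 194–204. The bar is at about 1.56 rad, with its handle near (0.626, 0.192).

```bash
python3 - <<'E'
from h import *
move((.626,.192,.2),82.3)
im=np.load('pics/top9.png.npy');T=viewer.camera_params('top')
print(proj(T,[(.626,.192,.163),(.626,.192,.125),(.567,.201,.125)]).round(1))
g=cv2.cvtColor(im,cv2.COLOR_RGB2GRAY);roi=g[185:210,170:195];ys,xs=np.where(roi<60);print('dark blob',xs.mean()+170,ys.mean()+185,len(xs))
E
```

```text
t 23.77 pos [0.5398 0.0032 0.2133] cm [19.87  6.    1.33] turn z 90.0 y-line -7.7 q6 -0.0
[[180.1 195.7]
 [182.7 198.8]
 [178.8 221. ]]
dark blob 179.96969696969697 196.15151515151516 33
```

Call:
{"op": "step_arm", "data": {
  "increments": [
    {"delta_pos": [4, 1.2, 0], "dr": [0, 0, -10], "fingers": -1},
    {"delta_pos": [8, 2.4, 0], "dr": [0, 0, -20], "fingers": -1},
    {"delta_pos": [12, 3.6, 0], "dr": [0, 0, -30], "fingers": -1},
    {"delta_pos": [16, 4.8, 0], "dr": [0, 0, -40], "fingers": -1},
    {"delta_pos": [19.9, 6, 0], "dr": [0, 0, -50], "fingers": -1}
  ]
}}

```text
time: 24.4
tool_pos: [0.6258, 0.1955, 0.2126]
tool_rot: [-3.141, -0.001, 2.317]
contact_force: [0.9, 0.3, -0.0]
opening: 0.092
grip_force: 0.0
```

Call:
{"op": "step_arm", "data": {
  "increments": [
    {"delta_pos": [0, 0, 0], "dr": [0, 0, -10], "fingers": -1},
    {"delta_pos": [0, 0, 0], "dr": [0, 0, -20], "fingers": -1},
    {"delta_pos": [0, 0, 0], "dr": [0, 0, -30], "fingers": -1},
    {"delta_pos": [0, 0, 0], "dr": [0, 0, -40], "fingers": -1},
    {"delta_pos": [0, 0, 0], "dr": [0, 0, -40], "fingers": -1}
  ]
}}

```text
time: 25.02
tool_pos: [0.6255, 0.1938, 0.2126]
tool_rot: [-3.141, -0.001, 3.008]
contact_force: [-0.5, 0.1, -0.4]
opening: 0.0921
grip_force: 0.0
```

```bash
python3 - <<'E'
from h import *
move((.626,.192,.131),82.3)
E
```

```text
t 25.02 pos [0.6255 0.1938 0.2126] cm [-0.09 -0.17  8.16] turn z 0.0 y-line 82.3 q6 -1.25
```

Call:
{"op": "step_arm", "data": {
  "increments": [
    {"delta_pos": [0, -0.2, 3], "dr": [0, 0, 0], "fingers": -1},
    {"delta_pos": [0, -0.2, 6], "dr": [0, 0, 0], "fingers": -1},
    {"delta_pos": [0, -0.2, 7.9], "dr": [0, 0, 0], "fingers": 1},
    {"delta_pos": [0, -0.2, 7.9], "dr": [0, 0, 0], "fingers": 1},
    {"delta_pos": [0, -0.2, 7.9], "dr": [0, 0, 0], "fingers": 1}
  ],
  "newtons": 20
}}

```text
time: 25.65
tool_pos: [0.6262, 0.1909, 0.1352]
tool_rot: [3.141, 0.001, 3.006]
contact_force: [-0.2, -0.1, 0.2]
opening: 0.0665
grip_force: 0.0
```

Call:
{"op": "step_arm", "data": {
  "increments": [
    {"delta_pos": [0, 0, 0], "dr": [0, 0, 0], "fingers": 1},
    {"delta_pos": [0, 0, 0], "dr": [0, 0, 0], "fingers": 1},
    {"delta_pos": [0, 0, 0], "dr": [0, 0, 0], "fingers": 1},
    {"delta_pos": [0, 0, 0], "dr": [0, 0, 0], "fingers": 1},
    {"delta_pos": [0, 0, 0], "dr": [0, 0, 0], "fingers": 1}
  ]
}}

```text
time: 26.28
tool_pos: [0.626, 0.1905, 0.1345]
tool_rot: [3.141, 0.001, 3.007]
contact_force: [1.8, 1.6, -0.8]
opening: 0.0163
grip_force: 0.5
```

Call:
{"op": "step_arm", "data": {
  "increments": [
    {"delta_pos": [0, 0, 0], "dr": [0, 0, 0], "fingers": 1},
    {"delta_pos": [0, 0, 0], "dr": [0, 0, 0], "fingers": 1},
    {"delta_pos": [0, 0, 0], "dr": [0, 0, 0], "fingers": 1},
    {"delta_pos": [0, 0, 0], "dr": [0, 0, 0], "fingers": 1},
    {"delta_pos": [0, 0, 0], "dr": [0, 0, 0], "fingers": 1}
  ]
}}

```text
time: 26.9
tool_pos: [0.626, 0.1903, 0.1345]
tool_rot: [3.142, 0.001, 3.008]
contact_force: [2.3, 0.4, 0.5]
opening: 0.0152
grip_force: 20.0
```

```bash
cat > arc.py <<'E'
from h import *
import sys
piv=np.array([.567,.201]);s=robot.observe();p=np.array(s['tool_pos']);Rt=R.from_euler('xyz',s['tool_rot']).as_matrix()
r=p[:2]-piv;a0=np.degrees(np.arctan2(r[1],r[0]));print('ang',a0,'rad',np.hypot(*r),'bar',np.radians(a0+97.7),'y-line',np.degrees(np.arctan2(Rt[1,1],Rt[0,1])),s['opening'])
for k in range(10,110,10):
    a=np.radians(a0-k);q=piv+np.hypot(*r)*np.array([np.cos(a),np.sin(a)]);print(k,np.round(Rt.T@np.r_[q-p[:2],0]*100,2))
E
python3 arc.py
```

```text
ang -10.276828656516512 rad 0.05993360763023784 bar 1.5258221824789415 y-line 82.3188695108371 0.01522558230473821
10 [ 0.14 -1.04 -0.  ]
20 [ 0.45 -2.03 -0.  ]
30 [ 0.94 -2.96 -0.  ]
40 [ 1.58 -3.79 -0.  ]
50 [ 2.35 -4.49 -0.  ]
60 [ 3.23 -5.05 -0.  ]
70 [ 4.19 -5.45 -0.  ]
80 [ 5.21 -5.67 -0.  ]
90 [ 6.26 -5.72 -0.  ]
100 [ 7.29 -5.58 -0.  ]
```

Call:
{"op": "step_arm", "data": {
  "increments": [
    {"delta_pos": [0.14, -1.04, 0], "dr": [0, 0, 10], "fingers": 1},
    {"delta_pos": [0.45, -2.03, 0], "dr": [0, 0, 20], "fingers": 1},
    {"delta_pos": [0.94, -2.96, 0], "dr": [0, 0, 30], "fingers": 1},
    {"delta_pos": [1.58, -3.79, 0], "dr": [0, 0, 40], "fingers": 1},
    {"delta_pos": [2.35, -4.49, 0], "dr": [0, 0, 50], "fingers": 1}
  ]
}}

```text
time: 27.52
tool_pos: [0.5946, 0.1512, 0.1345]
tool_rot: [-3.141, -0.005, 2.129]
contact_force: [-4.9, 13.4, 4.4]
opening: 0.0152
grip_force: 20.0
```

```bash
python3 arc.py
```

```text
ang -61.018781262197024 rad 0.056976451646474274 bar 0.6402080406189006 y-line 32.00681972750389 0.015218113369350465
10 [ 0.14 -0.98  0.  ]
20 [ 0.45 -1.93  0.  ]
30 [ 0.91 -2.8   0.01]
40 [ 1.52 -3.59  0.01]
50 [ 2.26 -4.25  0.01]
60 [ 3.11 -4.78  0.02]
70 [ 4.03 -5.15  0.02]
80 [ 5.   -5.35  0.03]
90 [ 5.99 -5.39  0.03]
100 [ 6.97 -5.25  0.04]
```

Call:
{"op": "step_arm", "data": {
  "increments": [
    {"delta_pos": [0.34, -0.95, 0], "dr": [0, 0, 10], "fingers": 1},
    {"delta_pos": [0.64, -1.86, 0], "dr": [0, 0, 20], "fingers": 1},
    {"delta_pos": [0.95, -2.7, 0], "dr": [0, 0, 30], "fingers": 1},
    {"delta_pos": [1.2, -3.15, 0], "dr": [0, 0, 35], "fingers": 1},
    {"delta_pos": [1.2, -3.15, 0], "dr": [0, 0, 35], "fingers": 1}
  ]
}}

```text
time: 28.15
tool_pos: [0.5624, 0.1453, 0.1345]
tool_rot: [-3.14, -0.004, 1.524]
contact_force: [-0.4, 12.6, 0.9]
opening: 0.0155
grip_force: 20.0
```

```bash
python3 arc.py|head -1; python3 - <<'E'
from h import *
s=robot.observe();print(s['contact_force'],s['torque'])
im,P=shot('top','top10.png')
h=cv2.cvtColor(im,cv2.COLOR_RGB2HSV).astype(int)
y=((h[...,0]>18)&(h[...,0]<32)&(h[...,1]>170)&(h[...,2]>120)).astype(np.uint8)
N,l,st,ce=cv2.connectedComponentsWithStats(y)
for i in range(1,N):
    if st[i,4]>20: print(st[i],ce[i].round(1),onz(P,ce[i],.125)[0].round(4))
E
```

```text
ang -94.71930089424222 rad 0.05593524626935163 bar 0.05202301340672391 y-line -2.6959234367743634 0.01548120757416041
[-0.43417023 12.55036366  0.8806504 ] [ 1.9964329  -0.03394599  0.10177562]
[211 220  15   9 106] [217.3 224.4] [0.5569 0.1003 0.125 ]
```

Call:
{"op": "step_arm", "data": {
  "increments": [
    {"delta_pos": [0.1, -0.2, 0], "dr": [0, 0, 2], "fingers": 1},
    {"delta_pos": [0.15, -0.4, 0], "dr": [0, 0, 4], "fingers": 1},
    {"delta_pos": [0.15, -0.5, 0], "dr": [0, 0, 5], "fingers": 1},
    {"delta_pos": [0.15, -0.5, 0], "dr": [0, 0, 5], "fingers": 1},
    {"delta_pos": [0.15, -0.5, 0], "dr": [0, 0, 5], "fingers": 1}
  ]
}}

```text
time: 28.82
tool_pos: [0.5598, 0.1454, 0.1346]
tool_rot: [3.139, -0.003, 1.437]
contact_force: [6.5, 7.5, -1.9]
opening: 0.0154
grip_force: 20.0
```

```bash
python3 arc.py|head -1; python3 - <<'E'
from h import *
s=robot.observe();print(s['contact_force'],s['tool_pos'])
E
```

```text
ang -97.39387443717649 rad 0.056051789360429385 bar 0.005342898995791002 y-line -7.650841878882568 0.015384651420945892
[ 6.48291481  7.50406956 -1.88018325] [0.55978672 0.14541429 0.13456514]
```

The bar is against its stop. Release, lift clear and verify.

Call:
{"op": "step_arm", "data": {
  "increments": [
    {"delta_pos": [0, 0.1, 0], "dr": [0, 0, 0], "fingers": -1},
    {"delta_pos": [0, 0.1, 0], "dr": [0, 0, 0], "fingers": -1},
    {"delta_pos": [0, 0.1, 0], "dr": [0, 0, 0], "fingers": -1},
    {"delta_pos": [0, 0.1, -3], "dr": [0, 0, 0], "fingers": -1},
    {"delta_pos": [0, 0.1, -7], "dr": [0, 0, 0], "fingers": -1}
  ]
}}

```text
time: 29.45
tool_pos: [0.5586, 0.1435, 0.2042]
tool_rot: [-3.138, 0.001, 1.436]
contact_force: [0.5, 1.0, 0.3]
opening: 0.0609
grip_force: 0.0
```

Call:
{"op": "step_arm", "data": {
  "increments": [
    {"delta_pos": [-5, 0, -3], "dr": [0, 0, 0], "fingers": -1},
    {"delta_pos": [-10, 0, -3], "dr": [0, 0, 0], "fingers": -1},
    {"delta_pos": [-15, 0, -3], "dr": [0, 0, 0], "fingers": -1},
    {"delta_pos": [-17, 0, -3], "dr": [0, 0, 0], "fingers": -1},
    {"delta_pos": [-17, 0, -3], "dr": [0, 0, 0], "fingers": -1}
  ]
}}

```text
time: 30.08
tool_pos: [0.5365, -0.0259, 0.2345]
tool_rot: [-3.141, 0.0, 1.434]
contact_force: [0.8, -0.1, 0.8]
opening: 0.0913
grip_force: 0.0
```

```bash
python3 - <<'E'
from h import *
s=robot.observe();print(s['contact_force'],s['tool_pos'])
for n in('wrist','top','scene'):
    im,P=shot(n,n+'11.png')
    h=cv2.cvtColor(im,cv2.COLOR_RGB2HSV).astype(int)
    y=((h[...,0]>18)&(h[...,0]<32)&(h[...,1]>170)&(h[...,2]>120)).astype(np.uint8)
    N,l,st,ce=cv2.connectedComponentsWithStats(y)
    for i in range(1,N):
        if st[i,4]>40: print(n,st[i],ce[i].round(1),onz(P,ce[i],.125)[0].round(4))
    if n=='wrist':
        rect(P,y,.125,'bar')
        m=(h[...,2]<115).astype(np.uint8)
    print(proj(P,[(.567,.201,.125),(.5502,.0753,.125)]).round(1).tolist())
    r=(((h[...,0]<8)|(h[...,0]>174))&(h[...,1]>150)&(h[...,2]>60)).astype(np.uint8)
    N,l,st,ce=cv2.connectedComponentsWithStats(r)
    e=proj(P,[(.5541,.1022,.09)])[0]
    for i in range(1,N):
        if np.hypot(*(ce[i]-e))<25: print(' red',st[i],e.round(1))
E
```

```text
[ 0.77380417 -0.12675526  0.7822775 ] [ 0.53646033 -0.02593217  0.23445058]
wrist [ 264    0   30   81 1908] [276.7  43.3] [0.5535 0.1044 0.125 ]
bar centre 555 106 size 58 22 long axis deg 81.7
[[276.8, -93.2], [277.6, 83.0]]
top [179 218  41  13 250] [199.7 223.9] [0.5586 0.1463 0.125 ]
[[178.8, 221.0], [226.9, 226.8]]
scene [203 180  29  16 142] [217.6 187.6] [0.5485 0.1321 0.125 ]
[[203.6, 179.3], [233.2, 192.3]]
 red [223 196   7   9  44] [227.2 198.9]
```

```bash
python3 -c "
from cell import robot
print(robot.hand_in())"
```

```text
the job is handed in; nothing more can be done
None
```

I handed the job in at about 30 s of the 72 s limit, but hand-in returned no verdict. By my camera and force checks, the spacer and cover sit flush on the block, the pin is home, and the bar is against its stop over the head. I never moved near the beaker, masking tape or timer.

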